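Push a row of spacers home and swing the keeper behind it

TASK

With closed fingertips, push the row of four touching spacer blocks along the channel as one train, from behind the last block, until the first block is fully up against the end stop; the row must stay together and no block may be lifted or tipped. Then push the tab of the pivoting keeper bar round until the bar lies fully shut across the channel behind the last block. Grip nothing, leave the spare block and everything else on the bench where it is, and finish clear of everything.

Things in the scene. Friction and masses are not known exactly. Their poses are not given: they have to be found in the camera images.
- rail: dark steel channel bolted to the bench, 355 mm long; origin on the bench top under it, x across, y along it from the end stop to the open end (y = +180 mm, no wall there). Floor 8 mm above the bench, 43 mm wide between walls 6 mm thick with tops 22 mm above the bench. Keeper lug on the +x side at y = -10 mm; feet out to x = +-53 mm, 10 mm high
- stop_face (a point): middle of the upright end stop's inner face, at channel-floor height, at y = -160 mm in the channel's axes; same axes. The stop is 67 mm wide, 15 mm thick, its top 52 mm above the bench
- keeper_pivot (a point): the keeper's upright pivot axis: x = +40 mm, y = -10 mm in the channel's axes, 32 mm above the bench (the bar's mid height); same axes as the channel
- keeper (a joint): angle of the keeper bar (rad), swinging level above the walls. 0 = fully shut, at its limit, straight across the channel (pointing to the channel's -x side), 5 mm clear of a row fully home. Grows as it opens, clockwise from above: 1.57 = along the channel towards the open end, beside it on the +x side; limit 2.5. Starts at 1.6 to 2.3. Stays where left; about 1 N at the tab moves it
- keeper_tab (a point): middle of the upright tab at the keeper bar's outer end, 63 mm from the pivot, 42 mm above the bench; x axis along the bar towards the pivot. Steel bar 10 mm thick, 24 to 40 mm above the bench, reaching 78 mm from the pivot; the tab is its part from 48 to 78 mm out, up to 63 mm above the bench
- spacer1: bare aluminium spacer block with a dark bore on top, 40 mm across the channel, 35 mm along it, 36 mm high, about 0.1 to 0.2 kg; the first of the four that stand touching in a row in the channel, counted from the end stop. Origin: centre of its underside; y along the channel
- spacer2: bare aluminium spacer block with a dark bore on top, 40 mm across the channel, 35 mm along it, 36 mm high, about 0.1 to 0.2 kg; the second of the four that stand touching in a row in the channel, counted from the end stop. Origin: centre of its underside; y along the channel
- spacer3: bare aluminium spacer block with a dark bore on top, 40 mm across the channel, 35 mm along it, 36 mm high, about 0.1 to 0.2 kg; the third of the four that stand touching in a row in the channel, counted from the end stop. Origin: centre of its underside; y along the channel
- spacer4: bare aluminium spacer block with a dark bore on top, 40 mm across the channel, 35 mm along it, 36 mm high, about 0.1 to 0.2 kg; the fourth and last of the four that stand touching in a row in the channel, counted from the end stop. Origin: centre of its underside; y along the channel
- spare: a fifth, spare spacer block of the same shape and size, standing on the bench beside the channel, not in it; a bystander; origin: centre of its underside
- nut: a big steel hexagon nut, 42 mm across corners, 30 mm high, on the bench near the channel; a bystander; origin: centre of its underside
- tape: a roll of tape lying flat, 84 mm outside diameter, 24 mm high; a bystander; origin: centre of its underside
- jar: a glass jar with a dark lid, 62 mm diameter, 75 mm high; a bystander; origin: centre of its underside
- can: a tall spray can, 64 mm diameter, 190 mm high; a bystander; origin: centre of its underside
- wrench: a steel wrench lying on the bench, origin under its middle; a bystander
- screwdriver: a screwdriver with a black handle lying on the bench, origin under its middle; a bystander
- mug: a white mug, 80 mm diameter, 90 mm high; a bystander; origin: centre of its underside
Things that resemble listed ones, but are neither listed nor needed, are in the scene too. Leave any brown look-alike of the spacer2 alone.

How it is judged (in metres and radians):
On the way, in this order (a step that is already met when the one before it is completed fails the run):
1. the row of four is fully home against the end stop while the keeper is still open (y of spacer1 in the frame of stop_face between 0.0135 and 0.0215 m and z of each of spacer1, spacer2, spacer3, spacer4 in the frame of stop_face below 0.004 m and y of spacer2 in the frame of stop_face between 0.0485 and 0.0565 m and y of spacer3 in the frame of stop_face between 0.0835 and 0.0915 m and y of spacer4 in the frame of stop_face between 0.1185 and 0.1265 m and value of joint keeper above 0.8 rad), for 0.2 s.
2. the keeper is shut across the channel (value of joint keeper below 0.1 rad), for 0.2 s.
At the end, for the whole second after the job is handed in: All four blocks stand on the channel floor, each within 4 mm of its place in a closed row against the end stop, at rest, and the keeper is within 0.1 rad of fully shut (y of spacer1 in the frame of stop_face between 0.0135 and 0.0215 m and z of each of spacer1, spacer2, spacer3, spacer4 in the frame of stop_face below 0.004 m and y of spacer2 in the frame of stop_face between 0.0485 and 0.0565 m and y of spacer3 in the frame of stop_face between 0.0835 and 0.0915 m and y of spacer4 in the frame of stop_face between 0.1185 and 0.1265 m and value of joint keeper below 0.1 rad and linear speed of each of spacer1, spacer2, spacer3, spacer4 below 0.01 m/s); the robot touches nothing.
It fails at once if a block of the row is lifted (more than 6 mm) (z of any of spacer1, spacer2, spacer3, spacer4 in the frame of stop_face above 0.006 m).
It fails at once if a block of the row is tipped (more than 0.25 rad) (angle between any of spacer1, spacer2, spacer3, spacer4's own z axis and vertical above 0.25 rad).
It fails at once if the row comes apart (a gap of more than 12 mm between neighbours) (distance between spacer1 and spacer2 above 0.047 m or distance between spacer2 and spacer3 above 0.047 m or distance between spacer3 and spacer4 above 0.047 m).
It fails at once if the spare block or another bystander is moved (more than 15 mm) (distance of any of spare, nut, tape, jar, can, wrench, screwdriver, mug from where it was at the start of the episode above 0.015 m).
It also fails if it takes over 51 s, if anything falls off the work surface, if the arm or the gripper's body presses on something with over 40 N, if the wrist force passes 120 N, or if a joint passes its speed limit or range.

ROBOT

A 7-joint arm with a two-finger parallel gripper is mounted at the origin on the work surface. World frame = base frame: x ahead of the robot, y to its left, z up, the work surface at z = 0. Lengths are in m, angles in degrees, forces in N, time in s.
With the tool pointing down it reaches from about 0.35 to 0.9 m from the base axis. Payload 8.1 kg.
Tool frame: the origin (TCP) lies on the centre line of the jaws, within the pads' length; the fingertips stand ctrl.tips_ahead ahead of it and the grasp point (between the pads) lies 5 mm behind it (ctrl.tips_ahead is the distance from the TCP to the fingertips, in m); x points along the fingers, z is the direction in which the jaws open and shut, and the axes are right-handed (so a half turn about x gives the same grasp; the last joint's range is limited). The gripper opens to 85 mm and grips with 20 to 120 N. Pads are 22 mm wide; open, the fingers measure 114 mm over their backs; the gripper's body (76 mm by 85 mm) begins 54 mm behind the grasp point. The pads swing forward as they close: fully open they stand 13 mm farther back than shut.
Start: joints at [-79.217, 24.895, 1.432, 90.138, -0.665, 64.973, -4.303], TCP at [0.179, 0.599, 0.245] pointing down, gripper open.
Joint ranges: [-149.89, 149.89], [-25.12, 119.58], [-72.63, 75.52], [4.76, 147.25], [-75.54, 255.54], [6.69, 114.76], [-157.13, 157.13]. Speed limits (degrees/s): [127.2, 127.2, 172.46, 172.46, 180, 180, 180].

INTERFACE

Orientations are given as [roll, pitch, yaw] about the fixed x, y, z axes, in that order (R = Rz(yaw) Ry(pitch) Rx(roll)).
In Python, from station import ctrl, cams, sign_off, boxes_of, spot_point gives the robot as it stands.
- The arm moves only by the tool servo_tool, never from a script. Its argument "motion" is a list that holds one entry, the list of rows, each a list of 4 numbers: the shift along the tool's x, y, z normalised to -1 to 1, where 1 is 0.5 m, then the turn about the tool's x normalised to -1 to 1, where 1 is 1.5 rad. In form: [[[dx, dy, dz, roll], ...]]. A call has 1 to 5 rows; each row is the pose to reach, as a shift and turn from the pose measured when the call began, along the tool's axes at that moment; what a row does not reach only later rows make up. A row lasts 1/8 s, in which the tool goes at most 62.5 mm and 10.7 degrees, less where a joint would pass 70% of its speed; a pose out of reach is approached as far as the arm can. A call with a number of a shift or a turn outside -1 to 1 is refused whole. A call with a gripper value outside its range is refused whole. "hand" is the closure, from 0 (fully open) to 1 (shut), set as the call begins (left out, the last holds). The fingers move at their own pace and stop on an object; "newtons" is the grip in N (left out, the last holds). Time passes only in rows, so rows that repeat a pose let the fingers close. It gives the time, the measured TCP pose, the force and the opening at its end, in the units of the state.
- ctrl.observe(): the state, without advancing time (a new reading comes with each control period).
- cams.read_camera(name): name is "scene" or "top" or "wrist"; returns the picture (400x640x3 uint8, blue, green, red); there is no depth.
- cams.camera_model(name): a dict with "vfov" (degrees; the focal length in pixels is half the picture's height over the tangent of half this angle, whatever the lens; pixels are square), "cx", "cy" (the principal point, pixels), "k1" (the pictures are not rectified: a ray, as slopes to the right and down, at radius r is drawn at 1 + k1 r^2 times it, then the intrinsics apply), "world_from_camera" (4x4, takes a point from camera to world coordinates); the wrist camera has in their place "tool_from_camera" (4x4, takes a point from camera to tool coordinates, whose origin is the TCP and whose axes are the tool frame's). Camera axes: x right, y up, looking along -z (the intrinsics and any distortion apply to the point x, -y, -z); pixel columns grow to the right and rows downward; lengths in m; the calibration is good to about 2 mm. A picture is of the moment at which its call begins: read the wrist's pose just before it. camera_model takes no time and is no camera call.
- sign_off(): hands the job in, once; it reports no verdict.
Trained networks look in the newest picture that a camera, given by its name, has taken for a name from the list of things; names that differ only in an ending like _2 or _b are one class to them, and where a whole thing is asked for, a point or a joint stands for the part that bears it (a point fixed in the world has none). Each returns a list of dicts, best first, with "confidence" (0 to 1); they miss things now and then, are a little off and sometimes report something else, mostly with a low value. They report only what shows in the picture. A call takes as long as a camera call. They do not tell look-alikes from the thing itself.
- boxes_of(query, camera): "box" ([left, top, width, height] as shares, 0 to 1, of the picture: columns of its width, rows of its height, round what is visible of it).
- spot_point(query, camera): "position" ([column, row] as shares, 0 to 1, of the picture: columns of its width, rows of its height: a listed point, or the origin of a listed thing).
The state is a dict: "time_s": time; "joints": joint angles; "joint_velocities": joint speeds; "tau": joint torques, N m; "eef_pos": TCP position; "ee_rot": TCP orientation; "wrist_force": force on the tool from outside, world axes, zero at the start; "moment": the same for the moment, N m; "gripper_width": finger opening in m.
Only numpy, scipy, OpenCV 4.12 (cv2) and the standard library are available. Lean on these libraries where they do the work, as an engineer would, in place of code of your own. Each camera call takes 0.05 s, during which the arm holds its last target.

## Working session

There is one attempt and no reset: what is moved stays moved. The work goes in short steps, Python scripts to look and compute and a tool call to move; the robot and the scene stay as the last step left them, time stands still between calls to the robot, and variables do not carry over. Pictures are saved under pics/ and viewed, and the job is handed in when it is done.

Besides the shell and the picture viewer there is one more tool, called after ">>>" in YAML: its name, and indented under it one key for each argument. servo_tool: Moves the arm, as the interface text tells. Its arguments: {"type":"object","properties":{"motion":{"type":"array","items":{"type":"array","items":{"type":"array","items":{"type":"number"}}}},"hand":{"type":"number"},"newtons":{"type":"number"}},"required":["motion"]}

```bash
mkdir -p pics; cat > h.py <<'E'
import numpy as np,cv2
from station import ctrl,cams,boxes_of,spot_point
def K(m,h=400): 
    f=h/2/np.tan(np.radians(m['vfov'])/2); return f
def ray(m,u,v,T):
    f=K(m);x=(u-m['cx'])/f;y=(v-m['cy'])/f
    A=np.array([[f,0,m['cx']],[0,f,m['cy']],[0,0,1.]])
    p=cv2.undistortPoints(np.array([[[u,v]]],float),A,np.array([m['k1'],0,0,0.]))[0,0]
    d=T[:3,:3]@np.array([p[0],-p[1],-1]); return T[:3,3],d
def onz(m,u,v,z,T):
    o,d=ray(m,u,v,T); return o+d*(z-o[2])/d[2]
def proj(m,P,T):
    q=np.linalg.inv(T)@np.append(P,1); x=q[0]/-q[2];y=-q[1]/-q[2]
    s=1+m['k1']*(x*x+y*y);f=K(m); return np.array([m['cx']+f*x*s,m['cy']+f*y*s])
E
python3 - <<'E'
from h import *
s=ctrl.observe()
for k,v in s.items(): print(k,v)
print(ctrl.tips_ahead)
for c in('top','scene'):
    im=cams.read_camera(c);cv2.imwrite(f'pics/{c}0.png',im)
    m=cams.camera_model(c);T=np.array(m['world_from_camera']);print(c,m['vfov'],m['cx'],m['cy'],m['k1'],T[:3,3])
    for q in ['stop_face','keeper_pivot','keeper_tab','spacer1','rail','spare','nut']:
        for r in spot_point(q,c)[:6]:
            u,v=r['position'][0]*640,r['position'][1]*400
            z=dict(stop_face=.008,keeper_pivot=.032,keeper_tab=.042,spacer1=.008).get(q,0)
            print(q,round(r['confidence'],2),round(u),round(v),onz(m,u,v,z,T).round(4))
E
```

```text
time_s 0.0
joints [-79.21823226  24.93752426   1.43054386  90.18900506  -0.66643461
  64.97464075  -4.30302744]
joint_velocities [ 0.02215329  0.0739049  -0.04704365  0.03859583  0.10104065 -0.0151587
  0.02114847]
tau [-8.08263376e-04 -6.70456052e+01  1.02450069e+00 -3.16212058e+01
  1.55047257e-02  1.23951855e-02 -1.58877907e-05]
eef_pos [0.17908514 0.59827962 0.24451491]
ee_rot [-175.88313452   89.90714543 -102.54805232]
wrist_force [0.80286659 0.16830872 0.32072701]
moment [0.04156171 0.00705601 0.03569496]
gripper_width 0.08565780509652393
0.014
top 55.203235163348516 317.1163047277221 196.4495709359201 -0.07724598155749955 [0.40134712 0.00549227 1.34608692]
stop_face 0.92 358 208 [ 0.5097 -0.1421  0.008 ]
keeper_pivot 0.57 311 199 [0.5439 0.0226 0.032 ]
keeper_tab 0.5 300 188 [0.5824 0.0597 0.042 ]
spacer1 0.5 362 240 [ 0.3981 -0.1549  0.008 ]
spacer1 0.49 305 211 [0.5029 0.0454 0.008 ]
spacer1 0.46 334 208 [ 0.5126 -0.0592  0.008 ]
spacer1 0.42 311 256 [0.3486 0.0236 0.008 ]
spacer1 0.41 316 213 [0.4958 0.0036 0.008 ]
spacer1 0.4 326 210 [ 0.5047 -0.0307  0.008 ]
rail 0.68 313
[... 289 characters left out ...]
e 0.31 338 208 [0.5508 0.0561 0.008 ]
keeper_pivot 0.66 318 207 [ 0.5588 -0.0026  0.032 ]
keeper_tab 0.54 340 206 [0.5737 0.0549 0.042 ]
keeper_tab 0.5 329 193 [0.5222 0.0362 0.042 ]
spacer1 0.73 258 179 [ 0.399 -0.157  0.008]
spacer1 0.66 290 205 [ 0.5167 -0.0748  0.008 ]
spacer1 0.6 330 193 [0.494  0.0446 0.008 ]
spacer1 0.48 309 163 [0.3588 0.0038 0.008 ]
spacer1 0.43 319 200 [0.5147 0.0081 0.008 ]
spacer1 0.28 178 247 [ 0.6115 -0.3869  0.008 ]
rail 0.57 320 196 [0.4911 0.015  0.    ]
spare 0.58 341 172 [0.4048 0.0961 0.    ]
nut 0.67 178 249 [ 0.611  -0.3894  0.    ]
nut 0.61 288 182 [ 0.4194 -0.0702  0.    ]
nut 0.49 351 254 [0.7081 0.0581 0.    ]
nut 0.48 330 193 [0.4867 0.0466 0.    ]
```

```bash
python3 - <<'E'
import cv2
a=cv2.imread('pics/top0.png');cv2.imwrite('pics/top0c.png',cv2.resize(a[130:290,220:420],None,fx=4,fy=4,interpolation=cv2.INTER_CUBIC)[:600])
a=cv2.imread('pics/scene0.png');cv2.imwrite('pics/scene0c.png',cv2.resize(a[130:280,220:420],None,fx=4,fy=4,interpolation=cv2.INTER_CUBIC)[:600])
E
```

```text
(no output)
```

View pics/top0.png

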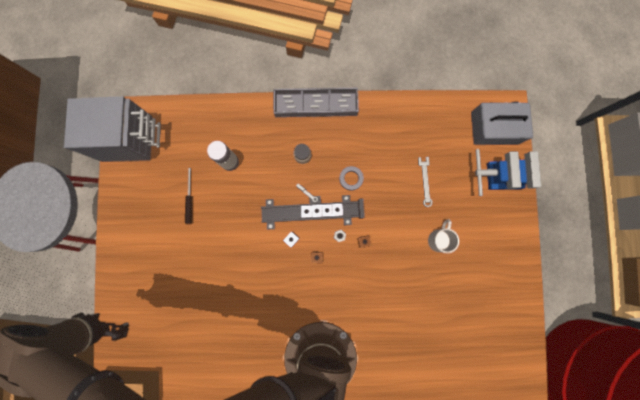

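View pics/scene0.png

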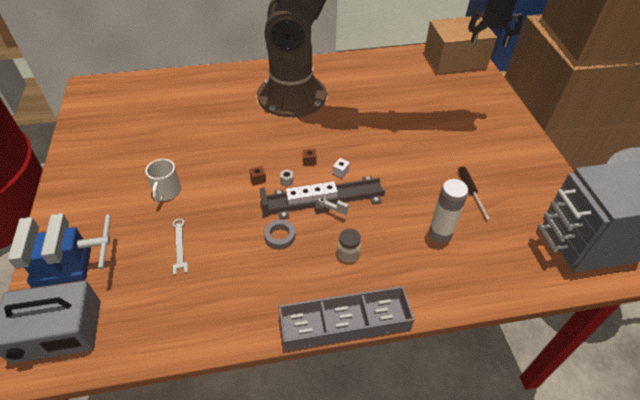

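```bash
sleep 1
```

```text
(no output)
```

View pics/top0c.png

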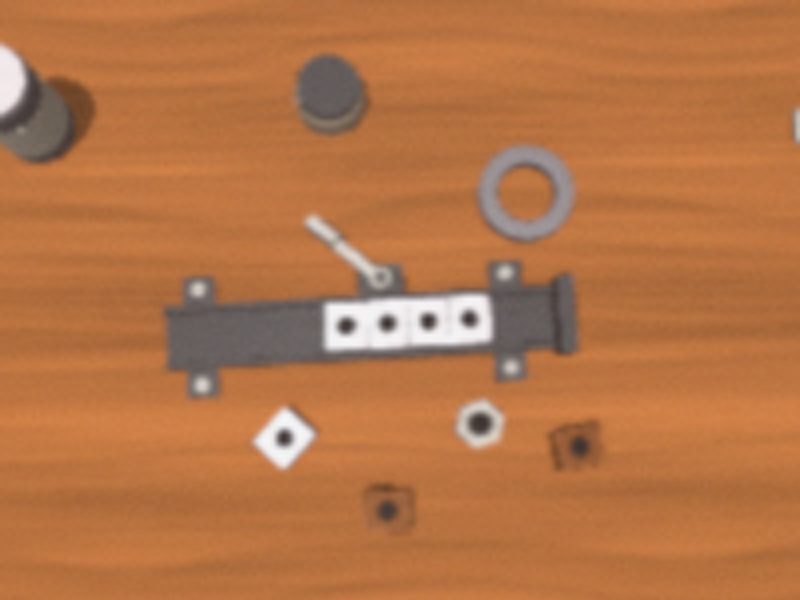

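View pics/scene0c.png

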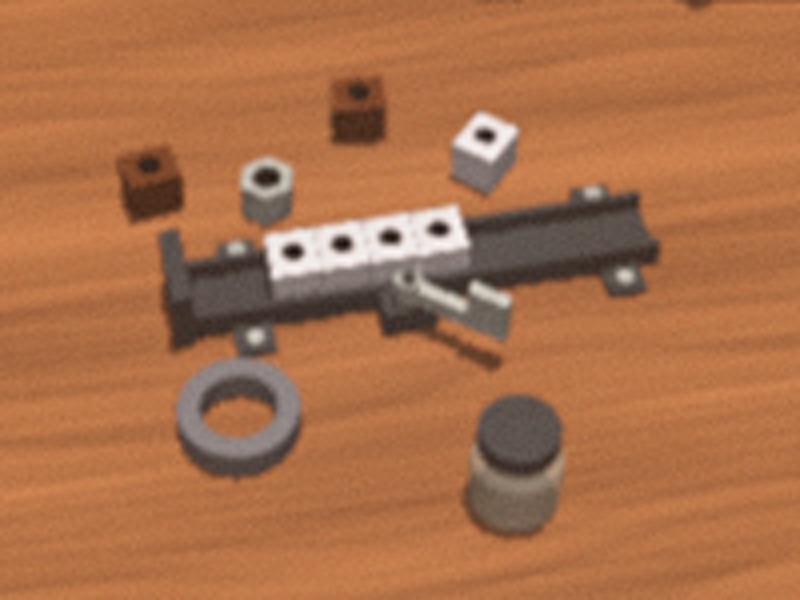

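```bash
cat >> h.py <<'E'
from scipy.spatial.transform import Rotation as Ro
def tool():
    s=ctrl.observe();R=Ro.from_euler('xyz',s['ee_rot'],degrees=True).as_matrix()
    return s,np.array(s['eef_pos']),R
def mv(target,yawdeg=0):
    "units for shift to target world TCP, tool axes"
    s,p,R=tool(); print('t',s['time_s'],'p',p.round(4),'F',np.round(s['wrist_force'],1)); print('shift/0.5:',(R.T@(np.array(target)-p)/.5).round(4)); print(R.round(3))
E
python3 - <<'E'
from h import *
m=cams.camera_model('top');T=np.array(m['world_from_camera'])
g=lambda a,b,z:onz(m,220+a/4,130+b/4,z,T)[:2].round(4)
for a,b in [(346,325),(387,322),(428,320.5),(470,318)]: print('bore',g(a,b,.044))
print('open',g(167,308,.022),g(167,368,.022)); print('stop',g(555,275,.052),g(555,352,.052)); print('piv',g(380,277,.04),'tabout',g(310,218,.063),'blockend',g(325,327,.044))
print('spare',g(284,438,.036))
mv([.50,.12,.2])
w=cams.camera_model('wrist');print(w['vfov'],np.array(w['tool_from_camera']).round(3))
E
```

```text
bore [0.5006 0.0376]
bore [0.5025 0.0026]
bore [ 0.5031 -0.0324]
bore [ 0.5046 -0.0683]
open [0.5199 0.1935] [0.4677 0.1937]
stop [ 0.5393 -0.1412] [ 0.4737 -0.1392]
piv [0.5416 0.0078] tabout [0.5905 0.0662] blockend [0.4992 0.0555]
spare [0.4056 0.0921]
t 0.8 p [0.1792 0.5988 0.2454] F [ 0.2 -0.8  0.2]
shift/0.5: [ 0.0907 -0.8892 -0.7334]
[[ 0.    -0.958  0.287]
 [ 0.     0.287  0.958]
 [-1.     0.     0.   ]]
63.93084356243741 [[-0.001  0.285 -0.958 -0.129]
 [ 0.     0.958  0.285  0.072]
 [ 1.    -0.    -0.001 -0.   ]
 [ 0.     0.     0.     1.   ]]
```

>>> servo_tool:
  motion:
    - [[0.02,-0.18,-0.15,-0.11],[0.04,-0.36,-0.3,-0.22],[0.06,-0.53,-0.44,-0.22],[0.07,-0.71,-0.58,-0.22],[0.09,-0.89,-0.73,-0.22]]
  hand: 1
  newtons: 40

```text
time_s: 1.42
eef_pos: [0.3538, 0.3385, 0.2204]
ee_rot: [-43.0, 89.9, 49.2]
wrist_force: [1.5, 0.6, 0.1]
gripper_width: 0.0001
```

```bash
python3 -c "
from h import *
mv([.499,.115,.2])"
```

```text
t 1.425 p [0.3538 0.3385 0.2204] F [1.5 0.6 0.1]
shift/0.5: [ 0.0406 -0.2726 -0.458 ]
[[ 0.001 -0.999 -0.039]
 [ 0.001 -0.039  0.999]
 [-1.    -0.001  0.001]]
```

>>> servo_tool:
  motion:
    - [[0.04,-0.27,-0.46,0],[0.04,-0.27,-0.46,0],[0.04,-0.27,-0.46,0],[0.04,-0.27,-0.46,0],[0.04,-0.27,-0.46,0]]

```text
time_s: 2.05
eef_pos: [0.4995, 0.1095, 0.2003]
ee_rot: [-110.5, 89.9, -18.5]
wrist_force: [-0.2, 1.1, 0.2]
gripper_width: -0.0001
```

```bash
python3 - <<'E'
from h import *
s,p,R=tool();im=cams.read_camera('wrist');w=cams.camera_model('wrist')
W=np.eye(4);W[:3,:3]=R;W[:3,3]=p;T=W@np.array(w['tool_from_camera'])
np.savez('w1.npz',T=T);cv2.imwrite('pics/w1.png',im);print(p,s['ee_rot'],s['joint_velocities'])
for q,z in dict(stop_face=.008,keeper_pivot=.032,keeper_tab=.042,spacer1=.008,rail=0).items():
    for r in spot_point(q,'wrist')[:6]:
        u,v=r['position'][0]*640,r['position'][1]*400
        print(q,round(r['confidence'],2),round(u),round(v),onz(w,u,v,z,T).round(4))
E
```

```text
[0.49948878 0.10952508 0.20033458] [-110.45368224   89.90021283  -18.54598014] [12.43166162  5.04970583  0.73738701 -5.07105185 -3.25276381  0.75358878
 17.08914034]
stop_face 0.88 78 179 [ 0.5101 -0.1419  0.008 ]
stop_face 0.28 304 84 [0.4107 0.0912 0.008 ]
keeper_pivot 0.64 215 222 [0.5437 0.0064 0.032 ]
keeper_tab 0.92 267 265 [0.584  0.0585 0.042 ]
spacer1 0.88 182 173 [ 0.5002 -0.0328  0.008 ]
spacer1 0.72 216 178 [0.5044 0.0018 0.008 ]
spacer1 0.67 149 178 [ 0.507  -0.0677  0.008 ]
spacer1 0.67 212 4 [0.3458 0.0075 0.008 ]
spacer1 0.66 46 60 [ 0.396  -0.1519  0.008 ]
spacer1 0.6 251 174 [0.4992 0.0379 0.008 ]
```

View pics/w1.png

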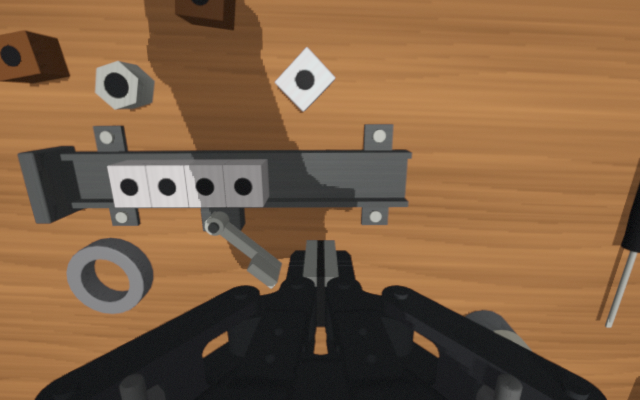

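```bash
python3 - <<'E'
from h import *
T=np.load('w1.npz')['T'];w=cams.camera_model('wrist')
g=lambda n,u,v,z:print(n,onz(w,u,v,z,T)[:2].round(4))
for u in (129,167,205,243): g('bore',u,187,.044)
g('end',410,152,.022);g('end',408,205,.022);g('endfloor',407,178,.008);g('stop',77,179,.008)
g('stoptop',20,154,.052);g('stoptop',42,222,.052);g('piv',214,227,.04);g('tabend out',275,284,.063);g('blk end',268,163,.044);g('blk end',268,207,.044)
print(tool()[1],tool()[0]['joint_velocities'])
E
```

```text
bore [ 0.5072 -0.0674]
bore [ 0.506 -0.032]
bore [0.5048 0.0032]
bore [0.5037 0.0383]
end [0.4694 0.1945]
end [0.5227 0.1986]
endfloor [0.4981 0.1984]
stop [ 0.5105 -0.1427]
stoptop [ 0.478  -0.1553]
stoptop [ 0.5416 -0.1494]
piv [0.5458 0.0077]
tabend out [0.5923 0.0697]
blk end [0.4805 0.0616]
blk end [0.5223 0.061 ]
[0.4971097  0.11545214 0.20039199] [-0.419427   -0.07602226  0.01710569 -0.03882286  0.1654467  -0.06469777
  0.20266584]
```

```bash
python3 -c "
from h import *
mv([.5,.1,.034])"
```

```text
t 2.35 p [0.4971 0.1155 0.2004] F [ 0.   0.4 -0. ]
shift/0.5: [ 0.3327 -0.0043 -0.0316]
[[ 0.    -0.999 -0.041]
 [ 0.001 -0.041  0.999]
 [-1.    -0.001  0.001]]
```

>>> servo_tool:
  motion:
    - [[0.1,-0.004,-0.031,0],[0.2,-0.004,-0.031,0],[0.28,-0.004,-0.031,0],[0.332,-0.004,-0.031,0],[0.332,-0.004,-0.031,0]]

```text
time_s: 2.98
eef_pos: [0.4981, 0.1014, 0.033]
ee_rot: [71.6, 89.8, 164.1]
wrist_force: [-0.3, -0.0, 0.3]
gripper_width: 0.0003
```

>>> servo_tool:
  motion:
    - [[0,0,0,0],[0,0,0,0]]

```text
time_s: 3.22
eef_pos: [0.4987, 0.1021, 0.0342]
ee_rot: [36.8, 89.9, 129.3]
wrist_force: [0.2, -0.4, -1.0]
gripper_width: -0.0
```

```bash
python3 - <<'E'
from h import *
s,p,R=tool();im=cams.read_camera('wrist')
cv2.imwrite('pics/w2.png',im)
mv([.5024,.03,.034])
E
```

```text
t 3.275 p [0.4987 0.1019 0.0341] F [ 0.  -0.2 -1. ]
shift/0.5: [ 0.     -0.0011 -0.144 ]
[[-0.001 -0.999 -0.044]
 [ 0.002 -0.044  0.999]
 [-1.     0.001  0.002]]
```

View pics/w2.png

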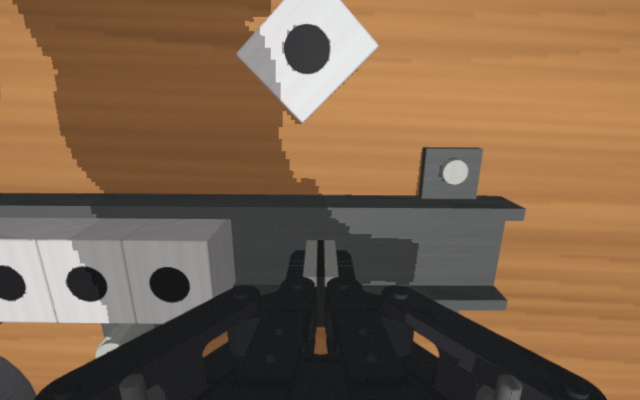

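>>> servo_tool:
  motion:
    - [[0,-0.001,-0.03,0],[0,-0.001,-0.05,0],[0,-0.001,-0.06,0],[0,-0.001,-0.07,0],[0,-0.001,-0.08,0]]

```text
time_s: 3.9
eef_pos: [0.5012, 0.0632, 0.0342]
ee_rot: [12.4, 89.8, 105.0]
wrist_force: [-0.6, 5.8, 1.2]
gripper_width: -0.0001
```

>>> servo_tool:
  motion:
    - [[0,0,-0.01,0],[0,0,-0.02,0],[0,0,-0.03,0],[0,0,-0.04,0],[0,0,-0.05,0]]

```text
time_s: 4.53
eef_pos: [0.5025, 0.039, 0.0342]
ee_rot: [6.3, 89.8, 98.9]
wrist_force: [-0.5, 4.9, 1.4]
gripper_width: 0.0003
```

```bash
python3 - <<'E'
from h import *
im=cams.read_camera('wrist')
cv2.imwrite('pics/w3.png',im)
mv([.5035,.012,.034])
E
```

```text
t 4.575 p [0.5025 0.0381 0.0343] F [-0.2  3.5  1.7]
shift/0.5: [ 0.0003  0.0004 -0.0523]
[[-0.001 -0.999 -0.046]
 [ 0.004 -0.046  0.999]
 [-1.     0.     0.004]]
```

View pics/w3.png

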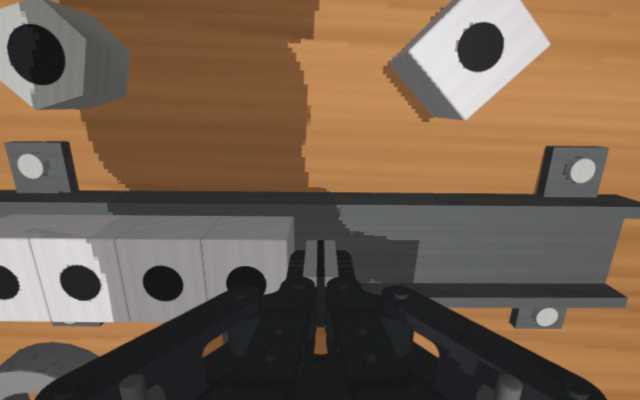

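>>> servo_tool:
  motion:
    - [[0,0,-0.01,0],[0,0,-0.018,0],[0,0,-0.026,0],[0,0,-0.034,0],[0,0,-0.04,0]]

```text
time_s: 5.2
eef_pos: [0.5035, 0.0186, 0.0343]
ee_rot: [3.9, 89.7, 96.5]
wrist_force: [-1.8, 5.7, 2.1]
gripper_width: 0.0002
```

>>> servo_tool:
  motion:
    - [[0,0,-0.006,0],[0,0,-0.012,0],[0,0,-0.016,0]]

```text
time_s: 5.58
eef_pos: [0.5039, 0.0112, 0.0343]
ee_rot: [2.8, 89.7, 95.5]
wrist_force: [-1.0, 11.7, 3.4]
gripper_width: 0.0
```

>>> servo_tool:
  motion:
    - [[0,0,-0.004,0],[0,0,-0.007,0],[0,0,-0.01,0]]

```text
time_s: 5.95
eef_pos: [0.5039, 0.011, 0.0344]
ee_rot: [2.8, 89.4, 95.7]
wrist_force: [-2.2, 23.2, 3.6]
gripper_width: -0.0002
```

```bash
python3 - <<'E'
from h import *
cv2.imwrite('pics/w4.png',cams.read_camera('wrist'))
a=cams.read_camera('top');cv2.imwrite('pics/top4c.png',cv2.resize(a[170:250,260:400],None,fx=5,fy=5,interpolation=cv2.INTER_CUBIC))
a=cams.read_camera('scene');cv2.imwrite('pics/scene4c.png',cv2.resize(a[150:240,240:390],None,fx=5,fy=5,interpolation=cv2.INTER_CUBIC))
mv([.5035,.012,.034])
E
```

```text
t 6.1 p [0.5039 0.0111 0.0343] F [-1.8 19.3  4. ]
shift/0.5: [0.0006 0.0007 0.0018]
[[-0.001 -0.999 -0.051]
 [ 0.01  -0.051  0.999]
 [-1.     0.001  0.01 ]]
```

View pics/w4.png

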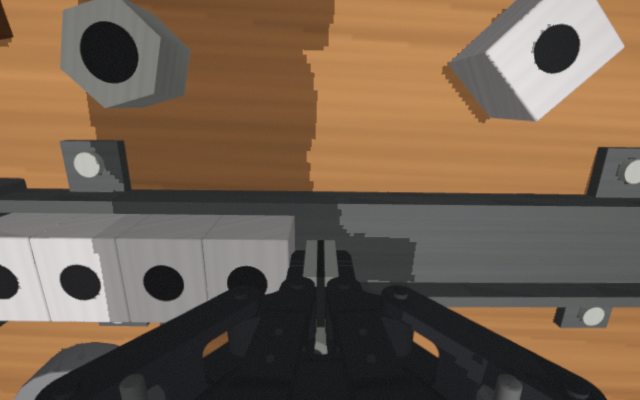

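View pics/scene4c.png

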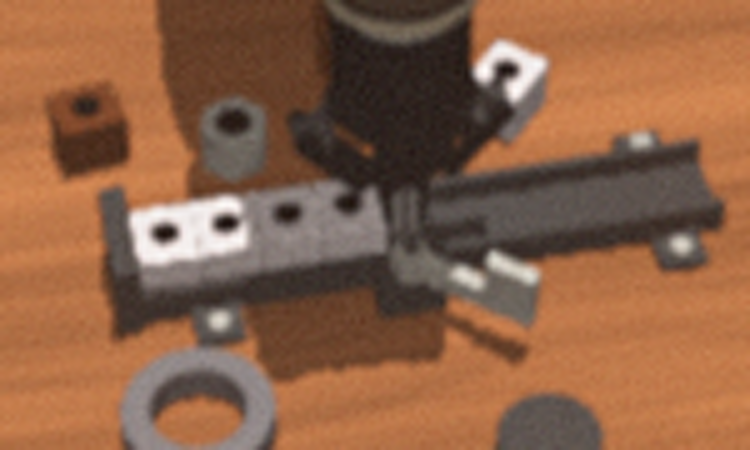

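>>> servo_tool:
  motion:
    - [[0,0,0.03,0],[0,0,0.06,0],[-0.08,0,0.06,0],[-0.2,0,0.06,0],[-0.2,0,0.06,0]]

```text
time_s: 6.72
eef_pos: [0.5051, 0.0402, 0.1385]
ee_rot: [-34.1, 89.3, 58.9]
wrist_force: [1.0, -0.1, -1.0]
gripper_width: 0.0003
```

```bash
cat >> h.py <<'E'
EX=np.array([.9993,.037]);EY=np.array([-.037,.9993])
def kp(th,gap,P,r=.060,z=.048):
    c=np.array([-np.sin(th),-np.cos(th)]);u=np.array([-np.cos(th),np.sin(th)])
    q=r*u-c*(.011*abs(c[0])+.0135*abs(c[1])+.005+gap)
    return np.append(P+EX*q[0]+EY*q[1],z)
def sh(t):
    s,p,R=tool(); return (R.T@(np.array(t)-p)/.5).round(3)
def cam(c):
    s,p,R=tool();im=cams.read_camera(c);m=cams.camera_model(c)
    if c!='wrist': return im,m,np.array(m['world_from_camera'])
    W=np.eye(4);W[:3,:3]=R;W[:3,3]=p; return im,m,W@np.array(m['tool_from_camera'])
E
python3 - <<'E'
from h import *
P=np.array([.5445,.0075])
print(tool()[0]['time_s'],tool()[1])
for c in('wrist','top'):
    im,m,T=cam(c);cv2.imwrite(f'pics/{c}5.png',im)
    for q,z in dict(stop_face=.008,keeper_pivot=.032,keeper_tab=.042,jar=0,tape=0).items():
      for r in spot_point(q,c)[:2]:
        u,v=r['position'][0]*640,r['position'][1]*400
        print(c,q,round(r['confidence'],2),round(u),round(v),onz(m,u,v,z,T).round(4))
    np.savez(f'{c}5.npz',T=T)
a=kp(2.27,.015,P);print(a,sh(np.append(a[:2],.14)),sh(a),tool()[2].round(3))
E
```

```text
6.725 [0.50514402 0.04023569 0.13854136]
wrist stop_face 0.28 277 245 [0.556  0.0057 0.008 ]
wrist keeper_pivot 0.92 278 246 [0.545  0.0093 0.032 ]
wrist jar 0.56 122 191 [ 0.5143 -0.1299  0.    ]
wrist tape 0.8 144 295 [ 0.6185 -0.1224  0.    ]
top stop_face 0.9 359 210 [ 0.5039 -0.1462  0.008 ]
top jar 0.81 301 155 [0.7048 0.0556 0.    ]
top tape 0.64 350 178 [ 0.6183 -0.1189  0.    ]
top tape 0.46 344 237 [ 0.4103 -0.0901  0.    ]
[0.61065467 0.03200272 0.048     ] [-0.012 -0.216 -0.027] [ 0.172 -0.216 -0.029] [[-0.002 -0.999 -0.051]
 [ 0.01  -0.051  0.999]
 [-1.     0.001  0.01 ]]
```

View pics/wrist5.png

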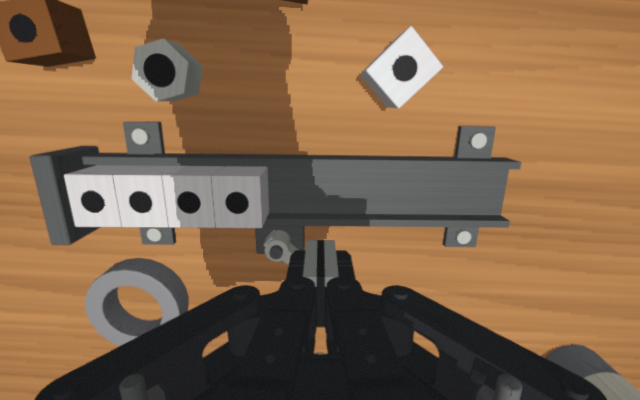

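>>> servo_tool:
  motion:
    - [[-0.012,-0.08,-0.01,0],[-0.012,-0.17,-0.025,0],[-0.012,-0.217,-0.028,0],[-0.012,-0.217,-0.028,0],[-0.012,-0.217,-0.028,0]]

```text
time_s: 7.95
eef_pos: [0.6103, 0.0315, 0.1396]
ee_rot: [15.2, 89.4, 108.1]
wrist_force: [-1.7, -0.1, -0.3]
gripper_width: -0.0002
```

```bash
python3 - <<'E'
from h import *
P=np.array([.5447,.0085])
im,m,T=cam('wrist');cv2.imwrite('pics/w6.png',im)
g=lambda n,P3:print(n,proj(m,P3,T).round())
R2=np.array
for th in(2.1,2.27,2.4):
    e=P+.078*(-np.cos(th)*EX+np.sin(th)*EY);g(th,np.append(e,.063))
g('P',np.append(P,.04))
for r in spot_point('keeper_tab','wrist')[:2]:
    u,v=r['position'][0]*640,r['position'][1]*400;print(r['confidence'],u,v,onz(m,u,v,.042,T))
a=kp(2.27,.015,P);print(tool()[1],a,sh(a))
E
```

```text
2.1 [391. 177.]
2.27 [378. 192.]
2.4 [367. 203.]
P [291. 112.]
0.81 356.608 171.08 [0.58316938 0.05717372 0.042     ]
[0.61029662 0.03160654 0.13995824] [0.61085467 0.03300272 0.048     ] [ 0.184 -0.002  0.001]
```

View pics/w6.png

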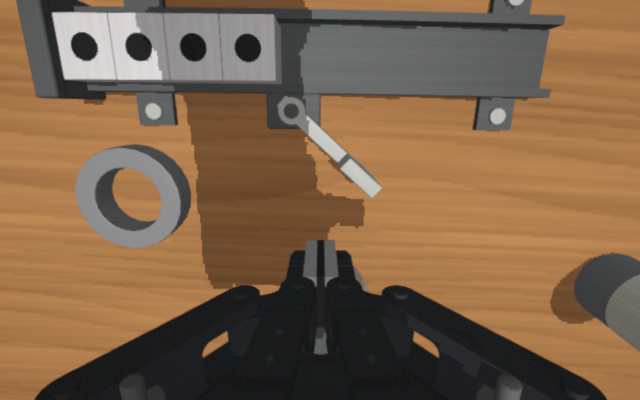

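>>> servo_tool:
  motion:
    - [[0.08,-0.002,0,0],[0.15,-0.002,0,0],[0.184,-0.002,0,0],[0.184,-0.002,0,0]]

```text
time_s: 8.55
eef_pos: [0.6101, 0.0325, 0.0474]
ee_rot: [22.5, 89.4, 115.4]
wrist_force: [-0.3, 0.8, 0.5]
gripper_width: -0.0002
```

```bash
python3 - <<'E'
from h import *
P=np.array([.5447,.0085])
print(tool()[1],tool()[0]['wrist_force'])
for th in np.arange(2.2,-.01,-.1): print(round(th,2),kp(th,0,P).round(4),sh(kp(th,0,P)))
print(tool()[2].round(3))
E
```

```text
[0.61014243 0.032534   0.04738058] [-0.26841857  0.77606461  0.51773444]
2.2 [0.5963 0.0461 0.048 ] [-0.001  0.026  0.029]
2.1 [0.5918 0.0513 0.048 ] [-0.001  0.035  0.039]
2.0 [0.5867 0.0561 0.048 ] [-0.001  0.044  0.049]
1.9 [0.5809 0.0603 0.048 ] [-0.     0.056  0.058]
1.8 [0.5746 0.0638 0.048 ] [-0.     0.068  0.066]
1.7 [0.5678 0.0666 0.048 ] [-0.     0.081  0.072]
1.6 [0.5606 0.0686 0.048 ] [-0.     0.095  0.077]
1.5 [0.5551 0.07   0.048 ] [-0.     0.106  0.08 ]
1.4 [0.5501 0.0709 0.048 ] [0.    0.116 0.083]
1.3 [0.5448 0.0715 0.048 ] [0.    0.126 0.085]
1.2 [0.5394 0.0716 0.048 ] [0.    0.137 0.085]
1.1 [0.5338 0.0711 0.048 ] [0.    0.148 0.085]
1.0 [0.5281 0.0701 0.048 ] [0.    0.16  0.083]
0.9 [0.5224 0.0684 0.048 ] [0.    0.172 0.081]
0.8 [0.5167 0.0661 0.048 ] [0.    0.183 0.077]
0.7 [0.5112 0.0631 0.048 ] [0.    0.194 0.071]
0.6 [0.5059 0.0594 0.048 ] [0.    0.205 0.064]
0.5 [0.5009 0.0551 0.048 ] [0.    0.216 0.056]
0.4 [0.4963 0.0501 0.048 ] [0.    0.226 0.047]
0.3 [0.4923 0.0445 0.048 ] [0.    0.234 0.036]
0.2 [0.4888 0.0384 0.048 ] [-0.     0.242  0.024]
0.1 [0.486  0.0318 0.048 ] [-0.     0.248  0.011]
-0.0 [0.4841 0.0248 0.048 ] [-0.     0.253 -0.003]
[[-0.005 -0.999 -0.051]
 [ 0.01  -0.052  0.999]
 [-1.     0.004  0.01 ]]
```

>>> servo_tool:
  motion:
    - [[0,0.014,0.015,0],[0,0.026,0.029,0],[0,0.035,0.039,0],[0,0.044,0.049,0],[0,0.056,0.058,0]]

```text
time_s: 9.18
eef_pos: [0.5807, 0.0604, 0.048]
ee_rot: [19.0, 89.4, 111.9]
wrist_force: [1.1, -0.9, -0.2]
gripper_width: -0.0002
```

```bash
python3 - <<'E'
from h import *
P=np.array([.5447,.0085])
print(tool()[1],tool()[0]['wrist_force'])
for th in np.arange(1.9,.8,-.1): print(round(th,2),sh(kp(th,0,P)))
cv2.imwrite('pics/w7.png',cam('wrist')[0])
E
```

```text
[0.58065048 0.06035636 0.04800077] [ 1.06451859 -0.89804273 -0.23055765]
1.9 [-0.    -0.001 -0.   ]
1.8 [0.    0.012 0.008]
1.7 [0.    0.025 0.014]
1.6 [0.    0.039 0.019]
1.5 [0.    0.05  0.022]
1.4 [0.    0.06  0.024]
1.3 [0.    0.07  0.026]
1.2 [0.001 0.081 0.027]
1.1 [0.001 0.092 0.026]
1.0 [0.001 0.104 0.025]
0.9 [0.001 0.115 0.022]
```

View pics/w7.png

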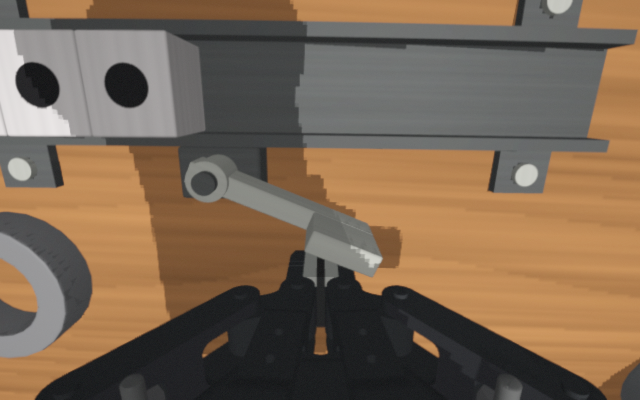

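>>> servo_tool:
  motion:
    - [[0,0.012,0.008,0],[0,0.025,0.014,0],[0,0.039,0.019,0],[0,0.05,0.022,0],[0,0.06,0.024,0]]

```text
time_s: 9.85
eef_pos: [0.5487, 0.0716, 0.0482]
ee_rot: [22.8, 89.4, 115.8]
wrist_force: [2.0, -0.8, 0.6]
gripper_width: 0.0004
```

```bash
python3 - <<'E'
from h import *
P=np.array([.5447,.0085])
print(tool()[1],tool()[0]['wrist_force'])
for th in np.arange(1.4,.3,-.1): print(round(th,2),sh(kp(th,0,P)))
cv2.imwrite('pics/w8.png',cam('wrist')[0])
E
```

```text
[0.54873786 0.07161043 0.04815346] [ 2.00594808 -0.83480048  0.63549637]
1.4 [ 0.    -0.003 -0.001]
1.3 [0.    0.008 0.   ]
1.2 [0.    0.019 0.001]
1.1 [0.    0.03  0.001]
1.0 [ 0.     0.041 -0.001]
0.9 [ 0.     0.053 -0.004]
0.8 [ 0.001  0.064 -0.008]
0.7 [ 0.001  0.076 -0.013]
0.6 [ 0.     0.087 -0.02 ]
0.5 [ 0.     0.097 -0.028]
0.4 [ 0.     0.107 -0.037]
```

View pics/w8.png

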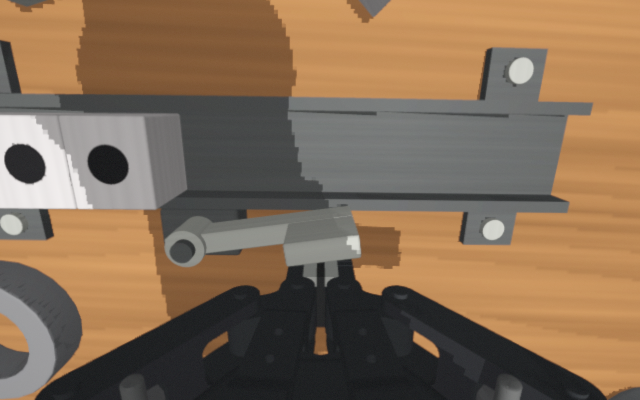

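>>> servo_tool:
  motion:
    - [[0,0.01,0,0],[0,0.024,0.001,0],[0,0.036,0.0,0],[0,0.047,-0.003,0],[0,0.058,-0.006,0]]

```text
time_s: 10.52
eef_pos: [0.5189, 0.0671, 0.0482]
ee_rot: [25.5, 89.3, 118.6]
wrist_force: [1.1, 0.1, 0.3]
gripper_width: 0.0004
```

```bash
python3 - <<'E'
from h import *
P=np.array([.5447,.0085])
print(tool()[1],tool()[0]['wrist_force'])
for th in np.arange(.9,-.11,-.1): print(round(th,2),sh(kp(th,0,P)))
cv2.imwrite('pics/w9.png',cam('wrist')[0])
E
```

```text
[0.51892075 0.06708951 0.0482269 ] [1.07333115 0.11592431 0.25432251]
0.9 [ 0.    -0.007  0.002]
0.8 [ 0.     0.004 -0.002]
0.7 [ 0.     0.016 -0.007]
0.6 [ 0.     0.027 -0.014]
0.5 [ 0.     0.037 -0.022]
0.4 [ 0.     0.047 -0.032]
0.3 [ 0.     0.056 -0.042]
0.2 [ 0.     0.063 -0.054]
0.1 [ 0.     0.069 -0.067]
0.0 [-0.     0.074 -0.081]
-0.1 [-0.     0.078 -0.091]
```

View pics/w9.png

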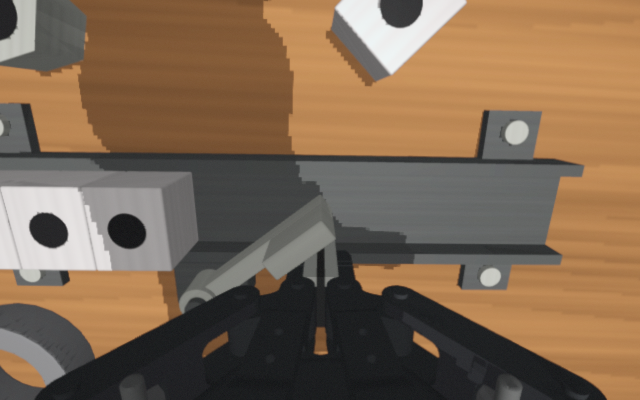

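>>> servo_tool:
  motion:
    - [[0,0.012,-0.007,0],[0,0.022,-0.014,0],[0,0.032,-0.022,0],[0,0.041,-0.032,0],[0,0.049,-0.042,0]]

```text
time_s: 11.2
eef_pos: [0.4944, 0.0442, 0.0481]
ee_rot: [30.3, 89.3, 123.3]
wrist_force: [0.3, 0.5, -0.1]
gripper_width: -0.0
```

```bash
python3 - <<'E'
from h import *
P=np.array([.5447,.0085])
print(tool()[1],tool()[0]['wrist_force'])
for th in np.arange(.4,-.11,-.1): print(round(th,2),sh(kp(th,0,P,r=.057)))
cv2.imwrite('pics/w10.png',cam('wrist')[0])
E
```

```text
[0.49437261 0.04418708 0.04808206] [ 0.30132831  0.46411229 -0.06478267]
0.4 [ 0.    -0.01   0.009]
0.3 [ 0.    -0.002 -0.001]
0.2 [ 0.     0.006 -0.012]
0.1 [-0.     0.012 -0.025]
0.0 [-0.     0.017 -0.038]
-0.1 [-0.     0.02  -0.047]
```

View pics/w10.png

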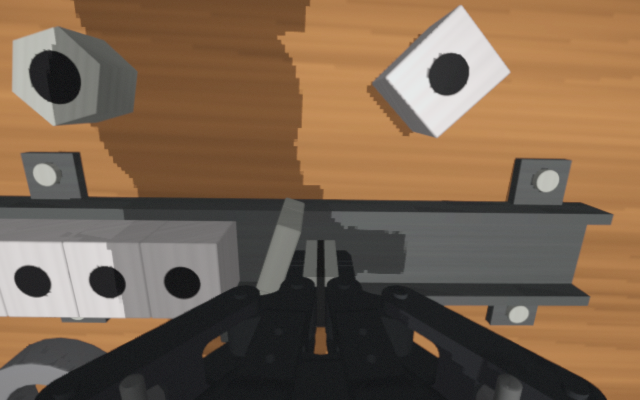

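>>> servo_tool:
  motion:
    - [[0,0.004,-0.01,0],[0,0.009,-0.02,0],[0,0.014,-0.03,0],[0,0.016,-0.038,0],[0,0.016,-0.044,0]]

```text
time_s: 11.88
eef_pos: [0.4869, 0.0254, 0.0479]
ee_rot: [24.4, 89.1, 117.6]
wrist_force: [-0.9, 23.9, -0.0]
gripper_width: 0.0002
```

>>> servo_tool:
  motion:
    - [[0,0,-0.006,0],[0,0,-0.01,0]]

```text
time_s: 12.12
eef_pos: [0.4868, 0.0254, 0.0479]
ee_rot: [19.4, 88.8, 112.8]
wrist_force: [-1.9, 24.6, 1.6]
gripper_width: -0.0003
```

```bash
python3 - <<'E'
from h import *
print(tool()[1],tool()[0]['wrist_force'])
cv2.imwrite('pics/w11.png',cam('wrist')[0])
E
```

```text
[0.48681385 0.02540063 0.0479411 ] [-1.87630354 24.5996586   1.64541174]
```

View pics/w11.png

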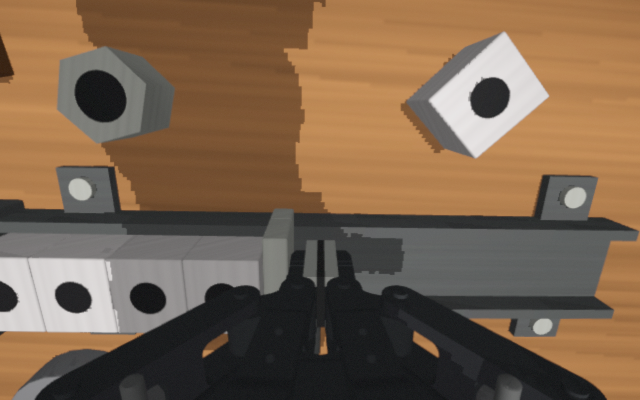

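The bar is hard against its limit: 24 N with no motion, lying across the channel at column 280, with a small gap to the row. Now I'll back off and rise.

>>> servo_tool:
  motion:
    - [[0,0,0.02,0],[0,0,0.06,0],[-0.06,0,0.1,0],[-0.18,0,0.12,0],[-0.28,0,0.14,0]]

```text
time_s: 12.8
eef_pos: [0.4833, 0.0926, 0.191]
ee_rot: [20.8, 88.8, 114.2]
wrist_force: [0.4, -0.7, -0.7]
gripper_width: -0.0
```

>>> servo_tool:
  motion:
    - [[0,0,0,0],[0,0,0,0],[0,0,0,0]]

```text
time_s: 13.18
eef_pos: [0.4824, 0.092, 0.1897]
ee_rot: [28.3, 88.8, 121.7]
wrist_force: [-0.2, -0.5, -0.3]
gripper_width: 0.0001
```

```bash
python3 - <<'E'
from h import *
print(tool()[1],tool()[0]['wrist_force'],tool()[0]['time_s'])
im,m,T=cam('wrist');cv2.imwrite('pics/w12.png',im)
P=np.array([.5447,.0085])
for th in(0,.1,.2): print(th,proj(m,np.append(P+.078*(-np.cos(th)*EX+np.sin(th)*EY),.063),T))
a=cams.read_camera('scene');cv2.imwrite('pics/scene12c.png',cv2.resize(a[150:240,240:390],None,fx=5,fy=5,interpolation=cv2.INTER_CUBIC))
E
```

```text
[0.48240756 0.09201455 0.18970204] [-0.23787937 -0.54275196 -0.25056028] 13.175
0 [212.17127838 171.47427031]
0.1 [221.85883496 172.1196202 ]
0.2 [231.48639347 173.70192861]
```

View pics/w12.png

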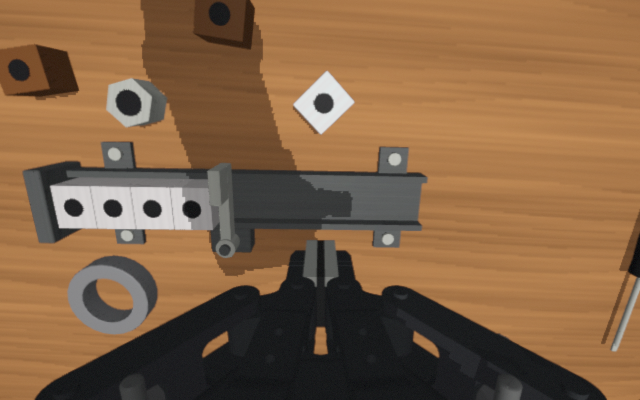

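View pics/scene12c.png

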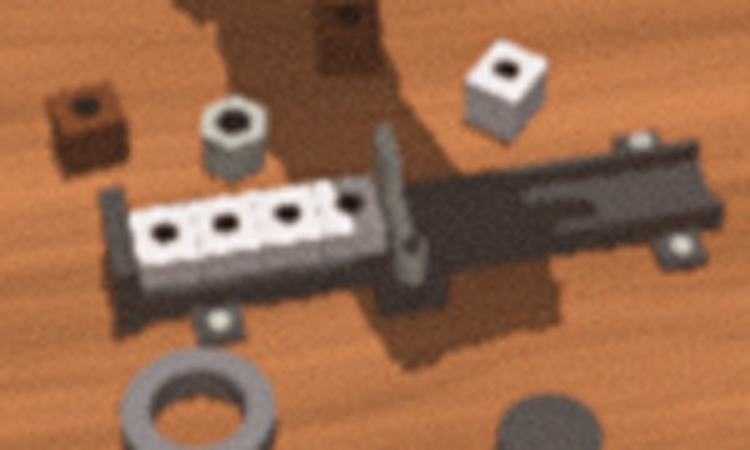

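```bash
python3 - <<'E'
from h import *
im,m,T=cam('wrist')
cv2.imwrite('pics/w13c.png',cv2.resize(im[140:260,40:240],None,fx=4,fy=4,interpolation=cv2.INTER_CUBIC))
print(proj(m,[.5447,.0085,.04],T))
E
```

```text
[225.31963788 247.59585481]
```

View pics/w13c.png

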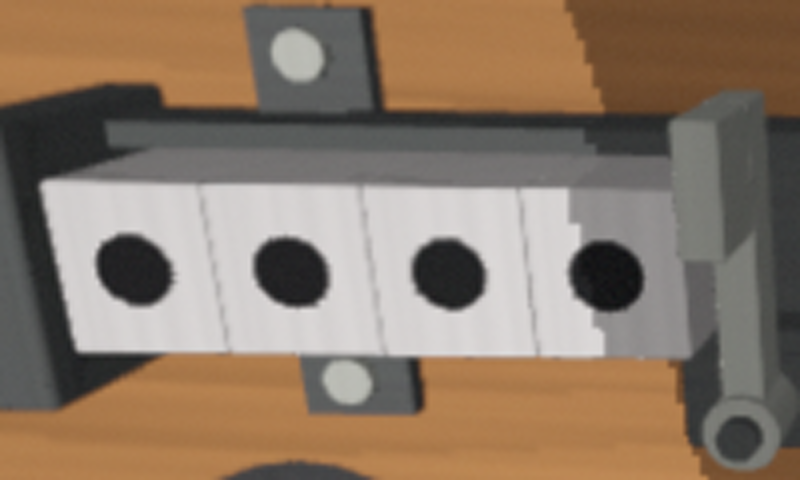

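```bash
python3 -c "
from station import sign_off
print(sign_off())"
```

```text
the job is handed in; nothing more can be done
None
```

The row of four is pushed home against the end stop and the keeper bar is shut behind it. I handed the job in at about 13 s of the 51 s allowed; sign-off gives no verdict.

- **Row:** With closed fingertips I pushed the four blocks from behind the last one. The push force rose from about 5 N to 23 N with no further motion. In the pictures the row was closed up against the stop and standing flat.
- **Keeper:** I pushed the tab round from about 2.27 rad until the bar stopped at its limit, holding at 24 N without moving. In the last wrist picture it measures about 0.02 rad, with a small visible gap to the row.
- **Finish:** The arm ended clear at TCP height 0.19 m with almost no wrist force. In the final wrist and scene pictures the spare block, nut and tape show no visible shift. I did not measure the bystanders' positions at the end.
- **Disagreements:** The top and wrist cameras differed by 2 to 4 mm in places, so I relied on the rise in contact force for the final seating. The networks also gave a few wrong low-confidence hits, and I ignored those.

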